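Tip a rinsed tube block onto its warmer and lock it in

TASK

The aluminium tube block was stood on end to drain in front of the low block warmer, its wells facing the robot. Without picking it up, tip it over the front edge of the warm plate so that it lies flat on the plate, wells up and about midway across, and push it back squarely against the rear stop. Then swing the retaining arm over it as far as it goes; leave the vial and the black stopper beside the warmer standing where they are.

Things in the scene. Friction and masses are not known exactly. Their poses are not given: they have to be found in the camera images.
- block_center (a point): Centre of the loose aluminium tube block (0.5 to 0.95 kg). At the start it stands on end on the worktop, 95 mm tall (own z, up), 76 mm wide (own y), 50 mm deep (own x), this point 47.5 mm up; own -x is the wells' face, towards the robot. Wells up, own x points straight down and own z lies along the warmer's x; home, this point is at x = -12.5 mm of the warmer, 39 mm over the worktop.
- block_wells (a point): Middle of the block's 95 x 76 mm face with twelve round wells, 25 mm from its centre; push on it freely. On the bare worktop a high push tips the block early: slide it by pushing below 20 mm. With its foot stopped by the plate's edge, about 3 N near the top tips it; past about 37 degrees it falls over by itself, and then hangs 14 mm out over the plate's front edge.
- warmer: Fixed low block warmer, 155 mm deep (own x) and 130 mm wide (own y). Origin under its middle at worktop height; own +x points to its back, away from the robot; z up. In front a flat dark metal warm plate, top 14 mm over the worktop; behind it, from x = +37 to +82 mm, a white control pod 62 mm high.
- plate_edge (a point): Middle of the warm plate's front edge, 14 mm over the worktop: a sheer step up from the worktop, straight, 130 mm long along the warmer's y, at x = -75 mm of the warmer.
- rear_stop (a point): Middle of the face of the rear stop, a black rubber strip on the control pod at x = +35 mm of the warmer, 112 mm wide, from 29 to 43 mm over the worktop (this point 36 mm).
- retainer (a joint): Angle of the steel retaining arm about its upright pivot, rad. 0: parked along the top of the control pod, pointing to the warmer's +y. It grows anticlockwise seen from above to 1.57 (its end stop), where the arm points to the warmer's -x, over the block. Light friction (under 1 N at the knob); it stays where it is left.
- retainer_knob (a point): Middle of the upright black round knob at the end of the retaining arm, 14 mm in diameter, from 73 to 108 mm above the worktop (this point 90.5 mm). The flat steel arm under it (16 mm wide, 67 to 73 mm above the worktop) passes 2 mm over a block that lies flat on the plate. The knob travels on a circle of 68 mm radius about the pivot and may be pinched or pushed.
- retainer_pivot (a point): Pivot axis (upright) of the retaining arm, on top of the control pod, at x = 59.5, y = -10 mm of the warmer. This point is 70 mm above the worktop.
- vial_center (a point): Middle (half-way up) of a small loose screw-cap vial, 22 mm in diameter, 48 mm tall, standing on the worktop on one side of the block and warmer (left or right). To be left alone.
- stopper_center (a point): Middle (half-way up) of a loose black rubber stopper, 26 mm in diameter, 25 mm tall, standing on the worktop on the other side of the block and warmer from the vial. To be left alone.

How it is judged:
By the outcome, as a careful person would: the job done as asked, in the order asked, and still so for the second after the job is handed in, with the robot touching nothing.
It also fails if it takes over 50 s, if anything falls off the work surface, if the arm or the gripper's body presses on something with over 40 N, if the wrist force passes 120 N, or if a joint passes its speed limit or range.

ROBOT

A 6-joint arm with a two-finger parallel gripper is mounted at the origin on a cart in front of the work surface, level with it; the furniture and walls round the work are solid. World frame = base frame: x ahead of the robot, y to its left, z up, the work surface at z = 0. Lengths are in m, angles in rad, forces in N, time in s.
With the tool pointing down it reaches from about 0.375 to 0.9 m from the base axis. Payload 3.1 kg.
Tool frame: the origin (TCP) lies at the centre of the arm's flange, where the gripper is bolted on; the fingertips stand 173 mm ahead of it and the grasp point (between the pads) lies 155 mm ahead of it (tip_extent is the distance from the TCP to the fingertips, in m); z points along the fingers, y is the direction in which the jaws open and shut (so a half turn about z gives the same grasp; the last joint's range is limited). The gripper opens to 85 mm and grips with 20 to 120 N. Pads are 22 mm wide; open, the fingers measure 114 mm over their backs; the gripper's body (76 mm by 85 mm) begins 54 mm behind the grasp point. The pads swing forward as they close: fully open they stand 13 mm farther back than shut.
Start: joints at [1.004, 0.527, 1.433, -0, 1.181, -0.178], TCP at [0.237, 0.578, 0.405] pointing down, gripper open.
Joint ranges: [-3.08, 3.08], [-0.75, 2.2], [0.22, 2.44], [-1.43, 4.57], [0, 2.65], [-2.85, 2.85]. Speed limits (rad/s): [2.79, 2.79, 3.14, 3.14, 3.14, 3.14].

INTERFACE

Orientations are given as a unit quaternion [x, y, z, w].
In Python, from station import sense, snapshot, sign_off, tip_extent gives the robot as it stands. The module is installed in compiled form; this text tells all that it offers.
- The arm moves only by the tool servo_tool, never from a script. Its argument "rows" is a list of rows, each a list of 3 entries, a list of its own where there are three numbers: the shift along the tool's x, y, z in mm, then the turn about the tool's z in degrees, then the opening, from -1 (shut) to 1 (fully open), so that 0 is half open. A call has 1 to 8 rows; each row is the pose to reach, as a shift and turn from the pose measured when the call began, along the tool's axes at that moment; what a row does not reach only later rows make up. A row lasts 1/10 s, in which the tool goes at most 50 mm and 8.59 degrees, less where a joint would pass 70% of its speed; a pose out of reach is approached as far as the arm can. A call with a gripper value outside its range is refused whole. The fingers move at their own pace and stop on an object; "force" is the grip in N (left out, the last holds). Time passes only in rows, so rows that repeat a pose let the fingers close. It gives the time, the measured TCP pose, the force and the opening at its end, in the units of the state.
- sense(): the state, without advancing time (a new reading comes with each control period).
- snapshot(name): name is "scene" or "top"; returns a dict with "image" (480x640x3 uint8, blue, green, red), "z_map" (480x640 float32, m along the optical axis (not along the pixel's ray), 0 where there is no reading), "vertical_fov" (degrees; the focal length in pixels is half the picture's height over the tangent of half this angle, whatever the lens; pixels are square), "cx", "cy" (the principal point, pixels), "cam_to_world" (4x4, takes a point from camera to world coordinates). Camera axes: x right, y down, z forward; pixel columns grow to the right and rows downward; lengths in m; the calibration is good to about 2 mm. A picture is of the moment at which its call begins.
- sign_off(): hands the job in, once; it reports no verdict.
The state is a dict: "t": time; "q": joint angles; "qd": joint speeds; "tau": joint torques, N m; "tcp_pos": TCP position; "tool_rot": TCP orientation; "force": force on the tool from outside, world axes, zero at the start; "ft_torque": the same for the moment, N m; "finger_gap": opening from 0.0 (shut) to 1.0 (fully open).
Only numpy, scipy, OpenCV 4.12 (cv2) and the standard library are available. Lean on these libraries where they do the work, as an engineer would, in place of code of your own. Each camera call takes 0.05 s, during which the arm holds its last target. There are 200 camera calls.

## Working session

There is one attempt and no reset: what is moved stays moved. The work goes in short steps, Python scripts to look and compute and a tool call to move; the robot and the scene stay as the last step left them, time stands still between calls to the robot, and variables do not carry over. Pictures are saved under pics/ and viewed, about 8 in all and at most 12, crops included, and the job is handed in when it is done.

Besides the shell and the picture viewer there is one more tool, called after ">>>" as name(argument=value, ...) on one line, values as JSON. servo_tool: Moves the arm, as the interface text tells. Its arguments: {"type":"object","properties":{"rows":{"type":"array"},"force":{"type":"number"}},"required":["rows"]}

```bash
mkdir -p pics; cat > h.py <<'E'
import numpy as np, cv2
from station import sense, snapshot, sign_off, tip_extent
def snap(name,f=None):
    s=snapshot(name)
    if f: cv2.imwrite('pics/'+f,s['image'])
    return s
def cloud(s):
    z=s['z_map'];h,w=z.shape
    f=h/2/np.tan(np.radians(s['vertical_fov'])/2)
    v,u=np.mgrid[:h,:w]
    P=np.stack([(u-s['cx'])/f*z,(v-s['cy'])/f*z,z,np.ones_like(z)],-1)
    W=P@np.array(s['cam_to_world']).T
    W=W[...,:3]; W[z==0]=np.nan
    return W
E
python3 - <<'E'
from h import *
a=snap('scene');b=snap('top')
np.savez('s0.npz',a=cloud(a),b=cloud(b),ai=a['image'],bi=b['image'])
for s in (a,b): print(np.round(s['cam_to_world'],3).tolist(),s['vertical_fov'],s['cx'],s['cy'])
cv2.imwrite('pics/a0.png',a['image']);cv2.imwrite('pics/b0.png',b['image'])
print(sense(),tip_extent)
E
```

```text
[[0.47, -0.563, 0.68, -0.027], [-0.883, -0.303, 0.359, -0.328], [0.004, -0.769, -0.64, 0.622], [0.0, 0.0, 0.0, 1.0]] 48.65638283641625 315.86351884405076 238.54773830456762
[[-0.001, -0.986, 0.168, 0.395], [-0.999, -0.005, -0.032, -0.028], [0.033, -0.168, -0.985, 0.904], [0.0, 0.0, 0.0, 1.0]] 55.673667801119876 317.0829985619722 238.67692202574293
{'t': 0.1, 'q': array([ 1.00352298e+00,  5.28392468e-01,  1.43379976e+00, -1.41616325e-05,
        1.18144305e+00, -1.78481819e-01]), 'qd': array([ 0.00109587, -0.00415824, -0.00293594, -0.00050978,  0.00175441,
        0.00252043]), 'tau': array([ 8.13702773e-04, -4.43298519e+01, -1.78587681e+01, -1.84797691e-04,
        3.88796150e-03,  5.49274930e-06]), 'tcp_pos': array([0.23670713, 0.57809412, 0.40381116]), 'tool_rot': array([ 1.93170968e-01,  9.81164580e-01, -9.53518139e-04, -3.65963425e-04]), 'force': array([0.28736272, 0.27313962, 0.18903706]), 'ft_torque': array([0.02158625, 0.02294827, 0.02992414]), 'finger_gap': 1.000303990452294} 0.1734
```

View pics/a0.png

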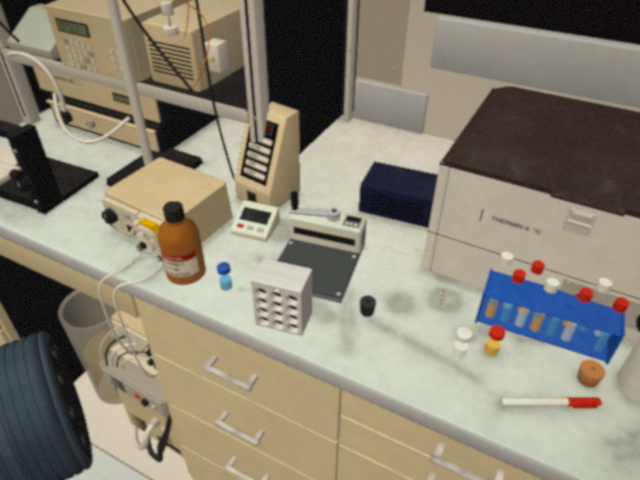

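View pics/b0.png

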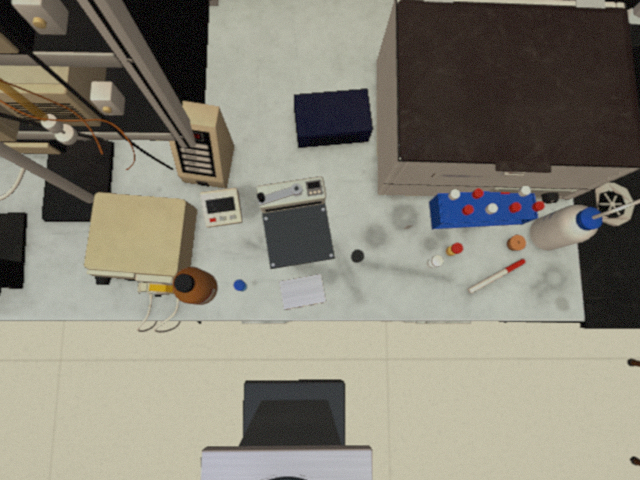

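The pictures show the block standing at (302,291) in the top view. The plate is at (298,236), the pod at (291,192) with the knob at its left end, the vial cap at (240,285), and the stopper at (358,256).

```bash
python3 - <<'E'
from h import *
d=np.load('s0.npz')
b=d['b'];bi=d['bi'];a=d['a'];ai=d['ai']
def rect(P,n):
    (c,s,ang)=cv2.minAreaRect((P[:,:2]*1000).astype(np.float32)); print(n,'c',np.round(c,1),'s',np.round(s,1),'ang',round(ang,2),'z',np.round(np.percentile(P[:,2]*1000,[5,50,95]),1),len(P))
def sel(W,I,u0,u1,v0,v1,zlo,zhi,dark=None,k=None):
    m=np.zeros(W.shape[:2],bool);m[v0:v1,u0:u1]=1
    m&=(W[...,2]>zlo)&(W[...,2]<zhi)
    g=I.max(-1)
    if dark: m&=g<dark
    m=cv2.morphologyEx(m.astype(np.uint8),cv2.MORPH_OPEN,np.ones((3,3)))
    n,l,st,_=cv2.connectedComponentsWithStats(m)
    if n<2: return np.zeros((0,3))
    return W[l==1+st[1:,4].argmax()]
rect(sel(b,bi,270,335,265,320,.08,.11),'block top')
rect(sel(a,ai,240,320,255,340,.085,.11),'block scene')
rect(sel(b,bi,255,340,200,275,.005,.025,90),'plate')
rect(sel(a,ai,265,365,230,305,.005,.025,90),'plate scene')
rect(sel(b,bi,250,335,170,210,.05,.065),'pod')
rect(sel(b,bi,250,335,170,210,.066,.115),'arm')
rect(sel(b,bi,255,275,185,210,.085,.115),'knob')
rect(sel(b,bi,230,250,275,297,.03,.06),'vial')
rect(sel(b,bi,345,370,245,270,.015,.04),'stopper')
rect(sel(a,ai,355,380,290,320,.015,.04),'stopper s')
rect(sel(a,ai,212,236,258,292,.035,.06),'vial s')
# worktop check, bench edge
print(np.nanmedian(b[240:260,400:430,2]),b[300:330,302])
E
python3 - <<'E'
import cv2
i=cv2.imread('pics/b0.png')[165:315,220:380]
cv2.imwrite('pics/b0c.png',cv2.resize(i,None,fx=4,fy=4,interpolation=cv2.INTER_CUBIC))
E
```

```text
block top c [439.  -28.9] s [50.1 75.6] ang 10.23 z [93.3 95.7 97.9] 1216
block scene c [437.4 -26.5] s [52.7 76.7] ang 10.22 z [88.  96.2 97.9] 1572
plate c [553.5 -19.1] s [112.9 126.3] ang 9.58 z [12.1 14.6 17.2] 3468
plate scene c [551.2 -19. ] s [113.4 126.3] ang 9.86 z [13.4 15.5 17.2] 2402
pod c [630.7  -6.6] s [ 45.9 129.9] ang 8.87 z [58.  62.2 64.4] 827
arm c [622.5  14.4] s [21.2 85.9] ang 16.88 z [ 70.9  74.5 108.3] 445
knob c [609.2  47.6] s [13.5 12.9] ang 42.51 z [ 88.5 107.1 110.3] 69
vial c [453.4  89.2] s [20.5 20.5] ang 2.03 z [44.8 48.5 50.3] 113
stopper c [ 512.6 -137.1] s [24.  24.2] ang 87.57 z [21.  25.8 28. ] 133
stopper s c [ 511.1 -133.7] s [26.2 25.2] ang 44.65 z [16.9 25.9 28. ] 233
vial s c [451.7  92. ] s [21.1 20.6] ang 14.77 z [40.7 48.4 50.3] 154
0.0008479901910342091 [[ 4.22947997e-01 -2.79828801e-02  9.68861129e-02]
 [ 4.21196200e-01 -2.79915164e-02  9.71258566e-02]
 [ 4.19478839e-01 -2.79999453e-02  9.63008886e-02]
 [ 4.17689416e-01 -2.80088176e-02  9.79665580e-02]
 [ 4.16079123e-01 -2.80165730e-02  9.30317853e-02]
 [ 4.14239235e-01 -2.80257736e-0
[... 543 characters left out ...]
-01 -2.81161141e-02  1.13447295e-03]
 [ 3.93280431e-01 -2.81256605e-02  3.04914660e-03]
 [ 3.91353688e-01 -2.81351171e-02  2.12666830e-03]
 [ 3.89399435e-01 -2.81445684e-02 -2.75549775e-03]
 [ 3.87474640e-01 -2.81540806e-02 -1.84526725e-03]
 [ 3.76441077e-01 -2.81777991e-02 -8.63339833e-01]
 [ 3.72684584e-01 -2.81963145e-02 -8.62937372e-01]
 [ 3.69076226e-01 -2.82144449e-02 -8.52841603e-01]
 [ 3.65243477e-01 -2.82331142e-02 -8.58677481e-01]
 [ 3.61587831e-01 -2.82512824e-02 -8.54070313e-01]
 [ 3.57721414e-01 -2.82700979e-02 -8.60457580e-01]
 [ 3.53991330e-01 -2.82884869e-02 -8.59951899e-01]
 [ 3.50401806e-01 -2.83063733e-02 -8.54111130e-01]
 [ 3.46251934e-01 -2.83262612e-02 -8.69602283e-01]]
```

View pics/b0c.png

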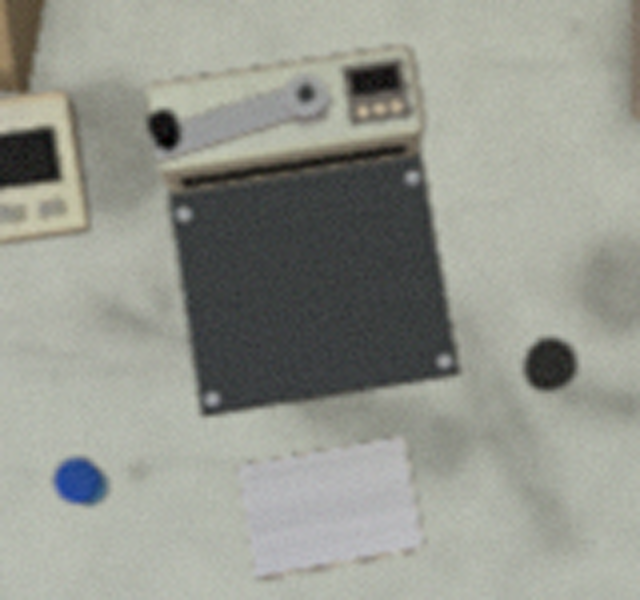

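```bash
cat >> h.py <<'E'
O=np.array([571.5,-16.2]);YAW=9.5
def w2W(p,yaw=YAW):   # warmer mm -> world mm
    c,s=np.cos(np.radians(yaw)),np.sin(np.radians(yaw)); return O+np.array([c*p[0]-s*p[1],s*p[0]+c*p[1]])
def W2w(P):
    c,s=np.cos(np.radians(YAW)),np.sin(np.radians(YAW)); d=np.asarray(P)[...,:2]-O; return np.stack([c*d[...,0]+s*d[...,1],-s*d[...,0]+c*d[...,1]],-1)
from scipy.spatial.transform import Rotation as R
def plan(wx,wy,z,xang=180.):
    "shift for TCP to warmer (wx,wy), TCP height z mm, tool x at xang deg in warmer frame"
    s=sense();Rm=R.from_quat(s['tool_rot']).as_matrix();p=s['tcp_pos']*1000
    d=np.array([*w2W((wx,wy)),z])-p
    a=np.degrees(np.arctan2(Rm[1,0],Rm[0,0]));t=-((YAW+xang-a+180)%360-180)
    print('t',round(s['t'],2),'tcp warmer',np.round(W2w(p),1),'z',p[2].round(1),'gap',round(s['finger_gap'],3),'F',np.round(s['force'],1),'shift',np.round(Rm.T@d,1),'turn',round(t,1))
E
python3 - <<'E'
from h import *
d=np.load('s0.npz')
print('block w',W2w(np.array([[439,-28.9],[437.4,-26.5]])))
plan(-182,9,404)
# tall things near the path
b=d['b'];m=(b[...,2]>.1)&(b[...,0]<.75)&(b[...,0]>.2)&(b[...,1]<.7)
m[:,:]&=True
P=b[170:310,150:230].reshape(-1,3);P=P[P[:,2]>.06];print(P.min(0),P.max(0))
E
```

```text
block w [[-132.7789468     9.34298064]
 [-133.96088951   11.97414225]]
t 0.1 tcp warmer [-232.1  641.4] z 403.8 gap 1.0 F [0.3 0.3 0.2] shift [-375.6 -511.2    0.7] turn -31.8
[0.41793172 0.12158781 0.06000935] [0.66948999 0.25128675 0.14480902]
```

>>> servo_tool(rows=[[[-374,-511,0],-31.8,-0.3],[[-374,-511,0],-31.8,-0.3],[[-374,-511,0],-31.8,-0.3],[[-374,-511,0],-31.8,-0.3],[[-374,-511,0],-31.8,-0.3],[[-374,-511,0],-31.8,-0.3],[[-374,-511,0],-31.8,-0.3],[[-374,-511,0],-31.8,-0.3]])

```text
t: 0.9
tcp_pos: [0.3324, 0.1906, 0.4047]
tool_rot: [-0.083, 0.997, -0.001, -0.0]
force: [0.7, -1.3, 0.7]
finger_gap: 0.354
```

```bash
python3 -c "
from h import *
plan(-185,10,300);plan(-185,10,200)"
```

```text
t 0.9 tcp warmer [-201.7  243.5] z 404.7 gap 0.354 F [ 0.7 -1.3  0.7] shift [ -16.6 -233.3  105. ] turn 0.1
t 0.9 tcp warmer [-201.7  243.5] z 404.7 gap 0.354 F [ 0.7 -1.3  0.7] shift [ -16.7 -233.2  205. ] turn 0.1
```

>>> servo_tool(rows=[[[-17,-233,0],0,-0.3],[[-17,-233,0],0,-0.3],[[-17,-233,0],0,-0.3],[[-17,-233,0],0,-0.3],[[-17,-233,60],0,-0.3],[[-17,-233,110],0,-0.3],[[-17,-233,150],0,-0.3],[[-17,-233,170],0,-0.3]])

```text
t: 1.7
tcp_pos: [0.3872, -0.0372, 0.2323]
tool_rot: [-0.082, 0.997, -0.0, -0.002]
force: [-0.4, 0.2, 0.1]
finger_gap: 0.35
```

```bash
python3 - <<'E'
from h import *
plan(-185,10,200)
s=snap('scene');i=s['image'][150:350,180:400];cv2.imwrite('pics/a1.png',cv2.resize(i,None,fx=3,fy=3))
W=cloud(s)
E
```

```text
t 1.7 tcp warmer [-185.3    9.7] z 232.3 gap 0.35 F [-0.4  0.2  0.1] shift [-0.4  0.3 32.3] turn -0.0
```

View pics/a1.png

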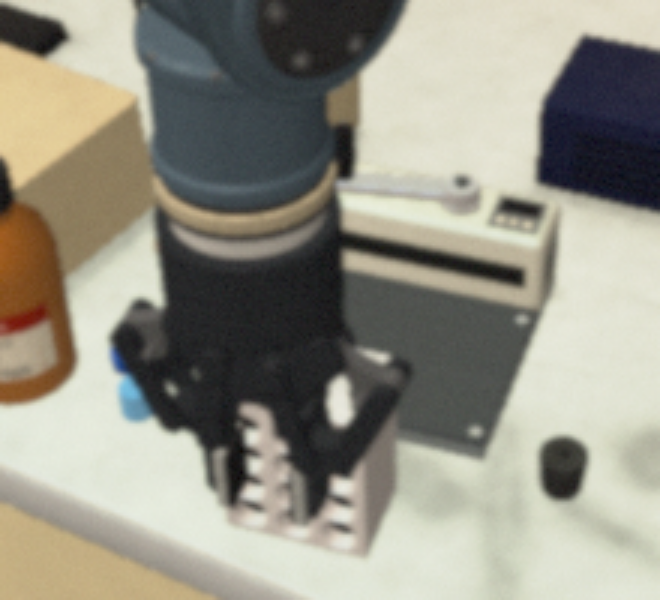

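The gripper (knuckles spread sideways, fingers at (220,480) and (310,490)) stands clear in front of the wells face. Next I lower it and push the block slowly.

>>> servo_tool(rows=[[[0,0,20],0,-0.3],[[0,0,32],0,-0.3],[[0,0,32],0,-0.3],[[-4,0,32],0,-0.3],[[-8,0,32],0,-0.3],[[-11,0,32],0,-0.3],[[-14,0,32],0,-0.3],[[-17,0,32],0,-0.3]])

```text
t: 2.55
tcp_pos: [0.4029, -0.0338, 0.1982]
tool_rot: [-0.083, 0.997, 0.002, -0.005]
force: [-3.4, -0.2, 0.8]
finger_gap: 0.352
```

>>> servo_tool(rows=[[[-3,0,0],0,-0.3],[[-6,0,0],0,-0.3],[[-9,0,0],0,-0.3],[[-12,0,0],0,-0.3],[[-15,0,0],0,-0.3],[[-15,0,0],0,-0.3]])

```text
t: 3.15
tcp_pos: [0.4152, -0.0304, 0.1981]
tool_rot: [-0.083, 0.997, 0.003, -0.009]
force: [-6.9, -1.4, 4.8]
finger_gap: 0.353
```

```bash
python3 - <<'E'
from h import *
plan(-150,10,200)
s=snap('scene');i=s['image'][150:350,180:400];cv2.imwrite('pics/a2.png',cv2.resize(i,None,fx=3,fy=3))
E
```

```text
t 3.15 tcp warmer [-156.5   11.8] z 198.1 gap 0.353 F [-6.9 -1.4  4.8] shift [-6.5 -1.8 -2. ] turn 0.0
```

View pics/a2.png

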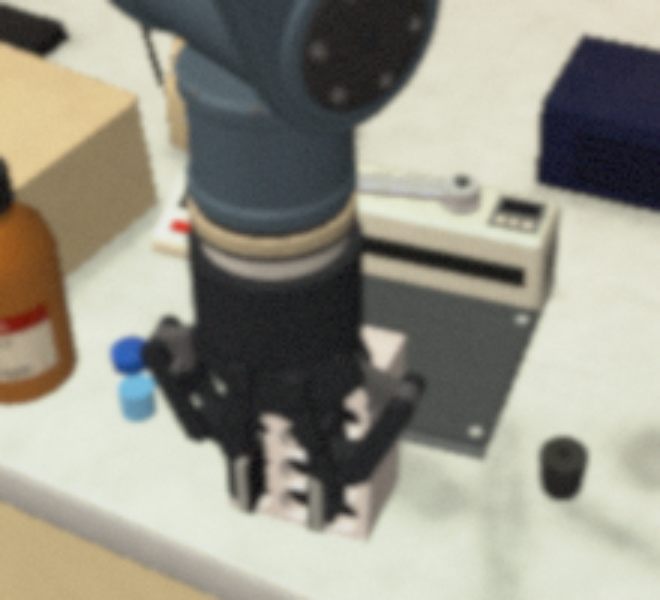

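```bash
python3 - <<'E'
from h import *
s=snap('scene');W=cloud(s)*1000
w=W2w(W.reshape(-1,3));P=np.c_[w,W.reshape(-1,3)[:,2]].reshape(480,640,3)
m=(P[...,0]>-170)&(P[...,0]<-78)&(P[...,1]>-45)&(P[...,1]<5)&(P[...,2]>5)&(P[...,2]<110)&(s['image'].min(-1)>110)
Q=P[m];print(len(Q))
side=Q[Q[:,1]<np.percentile(Q[:,1],15)+4]
for z in range(5,110,10):
    q=Q[(Q[:,2]>=z)&(Q[:,2]<z+10)]
    if len(q)>5: print(z,len(q),'x',np.round(np.percentile(q[:,0],[3,97]),1),'y',np.round(np.percentile(q[:,1],[3,97]),1))
E
```

```text
480
5 107 x [-152.  -104.1] y [-24.8  -4.3]
15 41 x [-151.6 -103.4] y [-25.  -14.2]
25 62 x [-168.1 -104.6] y [-24.7  -6.8]
35 33 x [-169.6 -142. ] y [-24.6  -2.4]
55 10 x [-170. -168.] y [-6.5 -1.6]
65 18 x [-144.2 -134.8] y [-18.  -10.6]
75 22 x [-159.1 -140.8] y [-23.6  -9. ]
85 46 x [-144.2  -92.5] y [-24.9 -12.2]
95 136 x [-141.7  -92.3] y [-24.6  -5.5]
```

The block leans about 7° forward, held by the tips below and the body above. The forces are small, so I keep pushing and watch the wrist force.

>>> servo_tool(rows=[[[-3,0,0],0,-0.3],[[-6,0,0],0,-0.3],[[-9,0,0],0,-0.3],[[-12,0,0],0,-0.3]])

```text
t: 3.65
tcp_pos: [0.4238, -0.0276, 0.1979]
tool_rot: [-0.083, 0.996, 0.005, -0.014]
force: [-10.0, -2.5, 8.5]
finger_gap: 0.346
```

```bash
cat >> h.py <<'E'
def blk(x0=-175,x1=-60):
    s=snap('scene');W=cloud(s)*1000
    w=W2w(W.reshape(-1,3));P=np.c_[w,W.reshape(-1,3)[:,2]].reshape(480,640,3)
    m=(P[...,0]>x0)&(P[...,0]<x1)&(P[...,1]>-50)&(P[...,1]<5)&(P[...,2]>5)&(P[...,2]<115)&(s['image'].min(-1)>110)
    Q=P[m]
    for z in range(5,115,10):
        q=Q[(Q[:,2]>=z)&(Q[:,2]<z+10)]
        if len(q)>25: print(z,len(q),'x',np.round(np.percentile(q[:,0],[3,97]),1),'y',np.round(np.percentile(q[:,1],[3,97]),1))
    return s
E
python3 -c "
from h import *
plan(-150,10,200);blk()"
```

```text
t 3.65 tcp warmer [-147.5   13.1] z 197.9 gap 0.346 F [-10.   -2.5   8.5] shift [ 2.5 -3.1 -2.1] turn 0.0
5 100 x [-144.8  -93.3] y [-37.1  -2.3]
15 43 x [-144.6  -94.4] y [-23.5 -14.6]
25 66 x [-163.6 -131.4] y [-23.5  -1.3]
35 54 x [-164.3 -133.8] y [-23.1  -0.5]
85 57 x [-166.2  -83.6] y [-23.6  -0.1]
95 128 x [-133.8  -85.1] y [-23.   -4.6]
```

>>> servo_tool(rows=[[[-3,-1,-1],0,-0.3],[[-6,-1,-2],0,-0.3],[[-9,-2,-3],0,-0.3],[[-12,-3,-3],0,-0.3]])

```text
t: 4.1
tcp_pos: [0.4363, -0.0282, 0.2004]
tool_rot: [-0.083, 0.996, 0.005, -0.015]
force: [-5.0, 0.9, -0.2]
finger_gap: 0.354
```

```bash
python3 -c "
from h import *
plan(-150,10,200);blk()"
```

```text
t 4.1 tcp warmer [-135.4   10.5] z 200.4 gap 0.354 F [-5.   0.9 -0.2] shift [14.6 -0.5  0.8] turn 0.1
5 79 x [-134.2  -75.5] y [-35.7  -4.8]
15 50 x [-133.9 -121.7] y [-25.9  -5.5]
25 54 x [-151.6 -120. ] y [-25.9  -4.1]
35 59 x [-152.4 -120.6] y [-25.5  -1.9]
85 58 x [-154.5  -68.3] y [-26.9  -1.6]
95 106 x [-117.9  -70.5] y [-24.9  -7.6]
```

>>> servo_tool(rows=[[[-3,0,-1],0,-0.3],[[-6,0,-2],0,-0.3],[[-9,-1,-3],0,-0.3],[[-10,-1,-3],0,-0.3]])

```text
t: 4.55
tcp_pos: [0.4455, -0.0274, 0.203]
tool_rot: [-0.084, 0.996, 0.006, -0.017]
force: [-10.2, -2.7, 3.5]
finger_gap: 0.347
```

```bash
python3 -c "
from h import *
plan(-150,10,200);blk()"
```

```text
t 4.55 tcp warmer [-126.1    9.8] z 203.0 gap 0.347 F [-10.2  -2.7   3.5] shift [23.8  0.2  3.8] turn 0.1
5 37 x [-126.1  -75.3] y [-41.8  -1.2]
15 84 x [-127.3 -115.5] y [-26.3  -5. ]
25 42 x [-138.9 -112.8] y [-26.5  -7.9]
35 75 x [-143.7 -112.3] y [-26.1  -1.8]
45 29 x [-143.7 -112.8] y [-26.4  -3.7]
75 31 x [-141.2 -101.2] y [-22.4  -3.4]
85 41 x [-143.1  -60.9] y [-26.2  -3.5]
95 91 x [-106.4  -61.6] y [-25.8 -10.1]
```

>>> servo_tool(rows=[[[4,0,0],0,-0.3],[[8,0,0],0,-0.3],[[12,0,0],0,-0.3],[[16,0,0],0,-0.3],[[20,0,0],0,-0.6],[[20,0,-25],0,-0.6],[[20,0,-50],0,-0.6],[[20,0,-50],0,-0.6]])

```text
t: 5.4
tcp_pos: [0.4288, -0.0316, 0.2558]
tool_rot: [-0.083, 0.996, 0.005, -0.014]
force: [1.1, -0.3, -0.9]
finger_gap: 0.199
```

```bash
python3 - <<'E'
from h import *
plan(-140,10,253);s=blk()
i=s['image'][150:350,180:400];cv2.imwrite('pics/a3.png',cv2.resize(i,None,fx=3,fy=3))
E
```

```text
t 5.4 tcp warmer [-143.3    8.3] z 255.8 gap 0.199 F [ 1.1 -0.3 -0.9] shift [-3.4  1.6  2.7] turn 0.1
5 136 x [-129.3  -84.7] y [-28.3   2.9]
15 44 x [-129.1 -121.9] y [-26.4   2.7]
25 123 x [-129.1 -118.6] y [-26.2   2.6]
35 50 x [-129.  -122.1] y [-26.2   3.2]
45 124 x [-129.5 -118.6] y [-26.1   4. ]
55 43 x [-129.9 -123.2] y [-26.3   1. ]
65 96 x [-129.1 -118.6] y [-26.3  -3.2]
75 27 x [-134.5 -123.8] y [-26.2 -13.3]
85 129 x [-158.9  -88.6] y [-26.3  -0.4]
95 155 x [-159.   -81.6] y [-25.7   4. ]
```

View pics/a3.png

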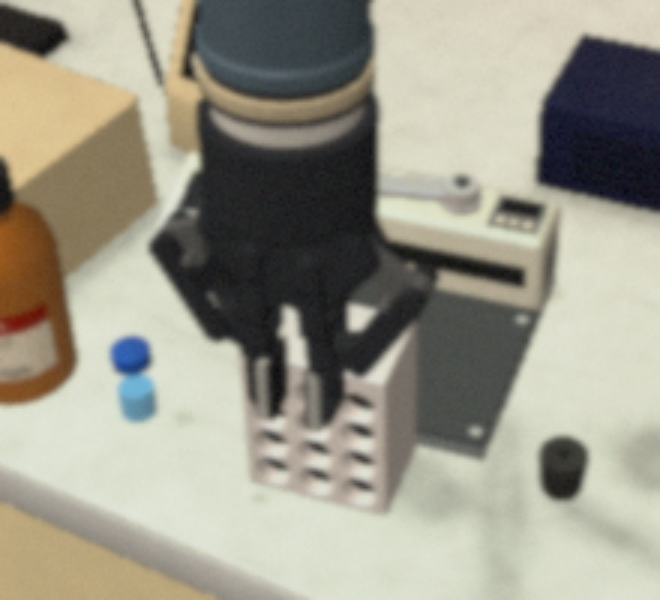

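The block is upright again, its foot about 4 mm from the plate edge, with the tips at z ≈ 83 mm in front of it. Now I push the top over.

>>> servo_tool(rows=[[[-5,3,0],0,-0.3],[[-10,3,0],0,-0.3],[[-15,3,0],0,-0.3],[[-20,3,0],0,-0.3],[[-25,3,0],0,-0.3],[[-30,3,0],0,-0.3],[[-35,3,0],0,-0.3],[[-40,3,0],0,-0.3]])

```text
t: 6.25
tcp_pos: [0.4675, -0.0219, 0.2539]
tool_rot: [-0.084, 0.996, 0.005, -0.015]
force: [-2.6, -0.8, 5.2]
finger_gap: 0.354
```

>>> servo_tool(rows=[[[-5,0,0],0,-0.3],[[-10,0,0],0,-0.3],[[-14,0,0],0,-0.3],[[-17,0,0],0,-0.3],[[-17,0,0],0,-0.3],[[-17,0,0],0,-0.3]])

```text
t: 6.85
tcp_pos: [0.4843, -0.019, 0.2532]
tool_rot: [-0.084, 0.996, 0.005, -0.015]
force: [-0.4, 0.6, 0.4]
finger_gap: 0.351
```

```bash
python3 - <<'E'
from h import *
plan(-150,0,253);s=blk(-150,20)
i=s['image'][150:350,180:400];cv2.imwrite('pics/a4.png',cv2.resize(i,None,fx=3,fy=3))
E
```

```text
t 6.85 tcp warmer [-86.5  11.6] z 253.2 gap 0.351 F [-0.4  0.6  0.4] shift [ 63.5 -11.5   1.9] turn 0.1
15 83 x [-106.2  -95.8] y [-26.1   3.8]
25 86 x [-106.1 -102.2] y [-25.7   4.5]
35 90 x [-106.2 -102.4] y [-25.9   4.3]
45 94 x [-106.4 -102.1] y [-25.5   3.8]
55 434 x [-105.4  -16.4] y [-26.    2.4]
65 260 x [-104.5  -14.4] y [-25.5   2.4]
```

View pics/a4.png

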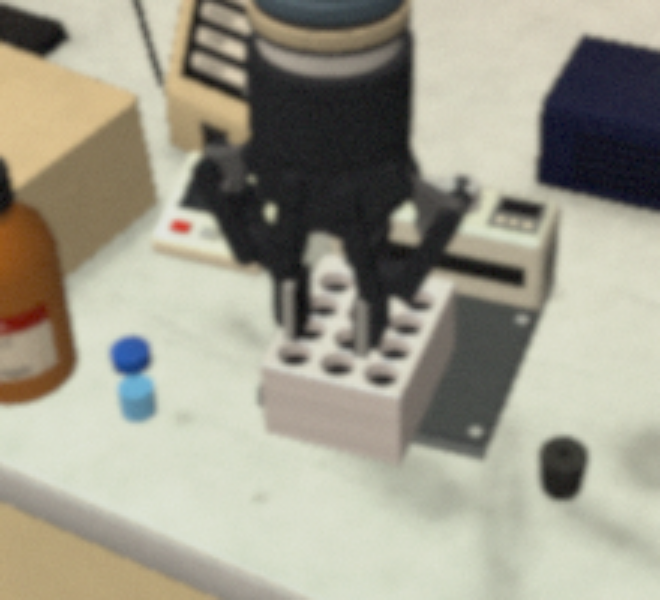

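The block lies flat with its wells up. It sits about 12 mm off centre and hangs out about 30 mm. I move the arm aside to measure it.

>>> servo_tool(rows=[[[0,0,-40],0,0],[[0,50,-60],0,1],[[0,100,-60],0,1],[[0,150,-60],0,1],[[0,200,-60],0,1],[[0,230,-60],0,1],[[0,230,-60],0,1]])

```text
t: 7.6
tcp_pos: [0.4463, 0.2106, 0.3162]
tool_rot: [-0.086, 0.996, 0.005, -0.015]
force: [-0.3, -0.1, 0.5]
finger_gap: 1.003
```

```bash
cat >> h.py <<'E'
def flat(name,z0=.056,z1=.072,file=None):
    s=snap(name,file);W=cloud(s);w=W2w(W.reshape(-1,3)*1000).reshape(480,640,2)
    m=(w[...,0]>-130)&(w[...,0]<33)&(abs(w[...,1])<70)&(W[...,2]>z0)&(W[...,2]<z1)
    m=cv2.morphologyEx(m.astype(np.uint8),cv2.MORPH_OPEN,np.ones((2,2)))
    q=w[m>0].astype(np.float32);r=cv2.minAreaRect(q)
    print(name,'rect',np.round(r[0],1),np.round(r[1],1),round(r[2],2),len(q),'z',np.round(np.median(W[m>0][:,2])*1000,1),'x',np.round(np.percentile(q[:,0],[1,99]),1),'y',np.round(np.percentile(q[:,1],[1,99]),1))
    return s,W
def plate(s,W):
    w=W2w(W.reshape(-1,3)*1000).reshape(480,640,2)
    m=(abs(w[...,0]+20)<75)&(abs(w[...,1])<75)&(W[...,2]>.006)&(W[...,2]<.022)&(s['image'].max(-1)<90)
    q=w[m];print('plate x',np.round(np.percentile(q[:,0],[.5,99.5]),1),'y',np.round(np.percentile(q[:,1],[.5,99.5]),1))
E
python3 - <<'E'
from h import *
s,W=flat('top');plate(s,W);s,W=flat('scene');plate(s,W)
plan(-58,11,300);plan(-58,11,187)
E
```

```text
top rect [-54.1   5.9] [101.1  78.8] 0.73 1431 z nan x [nan nan] y [nan nan]
plate x [-73.6  37.9] y [-62.   62.5]
scene rect [-45.2  -8.1] [ 61.3 155.1] 66.13 2043 z nan x [nan nan] y [nan nan]
plate x [-75.9  34.6] y [-62.1 -17.7]
t 7.7 tcp warmer [-85.6 241.4] z 316.0 gap 1.0 F [ 0.6 -0.4  0.1] shift [ -27.1 -230.7   12.4] turn 0.2
t 7.7 tcp warmer [-85.6 241.4] z 316.0 gap 1.0 F [ 0.6 -0.4  0.1] shift [ -30.4 -232.1  125.3] turn 0.2
```

```bash
python3 - <<'E'
t=open('h.py').read()
t=t.replace("    m=cv2.morphologyEx(m.astype(np.uint8),cv2.MORPH_OPEN,np.ones((2,2)))\n    q=w","    m&=s['image'].max(-1)>120\n    n,l,st,_=cv2.connectedComponentsWithStats(m.astype(np.uint8),connectivity=4);m=(l==1+st[1:,4].argmax())\n    q=w")
open('h.py','w').write(t)
E
python3 - <<'E'
from h import *
s,W=flat('top');s,W=flat('scene',file='a5.png')
w=W2w(W.reshape(-1,3)*1000).reshape(480,640,2)
E
```

```text
top rect [-56.8   9.1] [95.6 75.7] 0.02 1277 z 64.3 x [-104.1  -10. ] y [-28.1  46.5]
scene rect [-57.4  11.7] [76.7 99.4] 89.8 1953 z 64.5 x [-105.9  -11.5] y [-26.   49.1]
```

>>> servo_tool(rows=[[[-32,-233,14],0,1],[[-32,-233,14],0,1],[[-32,-233,14],0,1],[[-32,-233,14],0,1],[[-32,-233,14],0,1],[[-32,-233,14],0,1],[[-32,-233,14],0,1]])

```text
t: 8.5
tcp_pos: [0.5173, -0.0201, 0.2979]
tool_rot: [-0.081, 0.997, 0.005, -0.016]
force: [-0.6, -0.2, 0.5]
finger_gap: 0.999
```

```bash
cat >> h.py <<'E'
def tip(L=163):
    s=sense();p=s['tcp_pos']*1000+R.from_quat(s['tool_rot']).as_matrix()@[0,0,L];print('tip warmer',np.round(W2w(p),1),p[2].round(1))
E
python3 -c "
from h import *
plan(-53,8.3,250);plan(-53,8.3,187);tip()"
```

```text
t 8.5 tcp warmer [-54.1   5.1] z 297.9 gap 0.999 F [-0.6 -0.2  0.5] shift [-2.6  2.6 47.8] turn -0.2
t 8.5 tcp warmer [-54.1   5.1] z 297.9 gap 0.999 F [-0.6 -0.2  0.5] shift [ -4.5   1.8 110.8] turn -0.2
tip warmer [-59.1   7.2] 135.0
```

>>> servo_tool(rows=[[[-4,2,20],0,1],[[-4,2,50],0,1],[[-4,2,58],0,1],[[-4,2,66],0,1],[[-4,2,74],0,1]])

```text
t: 9.0
tcp_pos: [0.5185, -0.0165, 0.2239]
tool_rot: [-0.081, 0.997, 0.005, -0.016]
force: [-0.3, 1.0, 0.6]
finger_gap: 1.0
```

```bash
python3 - <<'E'
from h import *
plan(-53,8.3,187);tip()
s=snap('scene');i=s['image'][150:350,180:400];cv2.imwrite('pics/a6.png',cv2.resize(i,None,fx=3,fy=3))
E
```

```text
t 9.0 tcp warmer [-52.3   8.5] z 223.9 gap 1.0 F [-0.3  1.   0.6] shift [-0.4 -0.7 36.9] turn -0.2
tip warmer [-57.2  10.6] 61.0
```

View pics/a6.png

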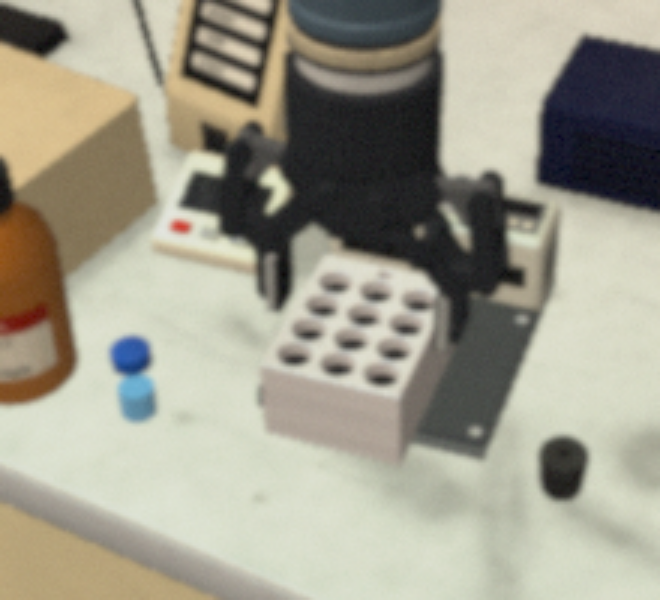

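The fingers straddle the block, at (270,285) and (450,320). I go lower and push it sideways with the left finger.

>>> servo_tool(rows=[[[0,0,16],0,1],[[0,0,32],0,1],[[0,-3,32],0,1],[[0,-6,32],0,1],[[0,-9,32],0,1],[[0,-12,32],0,1],[[0,-15,32],0,1],[[0,-15,32],0,1]])

```text
t: 9.85
tcp_pos: [0.5197, -0.0316, 0.1911]
tool_rot: [-0.081, 0.997, 0.005, -0.016]
force: [-1.4, 0.7, 0.4]
finger_gap: 0.999
```

```bash
python3 -c "
from h import *
plan(-53,-7,187);tip();flat('scene')"
```

```text
t 9.85 tcp warmer [-53.6  -6.6] z 191.1 gap 0.999 F [-1.4  0.7  0.4] shift [-0.7 -0.5  4.1] turn -0.2
tip warmer [-58.7  -4.5] 28.2
scene rect [-66.7   3.3] [82.2 79.3] 89.91 1457 z 64.3 x [-105.7  -35.5] y [-37.2  39. ]
```

>>> servo_tool(rows=[[[0,4,0],0,1],[[0,4,-40],0,1],[[0,5,-75],0,1],[[40,5,-75],0,0],[[72,5,-75],0,-0.3],[[72,5,-75],0,-0.3],[[72,5,-75],0,-0.3]])

```text
t: 10.6
tcp_pos: [0.4504, -0.039, 0.2689]
tool_rot: [-0.081, 0.997, 0.005, -0.015]
force: [0.9, -0.3, 0.0]
finger_gap: 0.353
```

```bash
python3 -c "
from h import *
plan(-125,-2,196);tip(170);flat('scene')"
```

```text
t 10.6 tcp warmer [-123.2   -2.5] z 268.9 gap 0.353 F [ 0.9 -0.3  0. ] shift [-0.3 -0.3 72.9] turn -0.2
tip warmer [-128.1   -0.5] 99.0
scene rect [-58.6   0.3] [96.2 76.2] 0.34 1129 z 64.3 x [-105.8  -13. ] y [-37.5  37.5]
```

>>> servo_tool(rows=[[[6,0,10],0,-0.3],[[6,0,50],0,-0.3],[[6,0,73],0,-0.3],[[0,0,73],0,-0.3],[[-8,0,73],0,-0.3],[[-14,0,73],0,-0.3],[[-20,0,73],0,-0.3],[[-26,0,73],0,-0.3]])

```text
t: 11.45
tcp_pos: [0.4741, -0.034, 0.1959]
tool_rot: [-0.081, 0.997, 0.005, -0.016]
force: [-7.5, -1.3, 4.0]
finger_gap: 0.354
```

>>> servo_tool(rows=[[[-5,0,0],0,-0.3],[[-10,0,0],0,-0.3],[[-14,0,0],0,-0.3],[[-18,0,0],0,-0.3]])

```text
t: 11.85
tcp_pos: [0.4909, -0.0307, 0.1959]
tool_rot: [-0.081, 0.997, 0.005, -0.018]
force: [-6.8, -2.0, 5.1]
finger_gap: 0.35
```

```bash
python3 -c "
from h import *
plan(-72,-2,196);tip(170);flat('scene')"
```

```text
t 11.85 tcp warmer [-81.8  -1. ] z 195.9 gap 0.35 F [-6.8 -2.   5.1] shift [-9.8 -1.  -0.4] turn -0.1
tip warmer [-87.8   1.3] 26.0
scene rect [  4.4 -22.3] [32.1 28. ] 1.44 151 z 65.0 x [-10.6  20.4] y [-36.   -9.2]
```

>>> servo_tool(rows=[[[-4,0,0],0,-0.3],[[-8,-1,0],0,-0.3],[[-11,-1,0],0,-0.3],[[-14,-1,0],0,-0.3]])

```text
t: 12.3
tcp_pos: [0.505, -0.0292, 0.1958]
tool_rot: [-0.082, 0.996, 0.005, -0.019]
force: [-6.6, -2.2, 4.5]
finger_gap: 0.351
```

```bash
python3 -c "
from h import *
plan(-72,-2,196);tip(170);flat('scene')"
```

```text
t 12.3 tcp warmer [-67.8  -1.8] z 195.8 gap 0.351 F [-6.6 -2.2  4.5] shift [ 4.2 -0.2 -0. ] turn -0.1
tip warmer [-73.9   0.5] 25.9
scene rect [ 18.9 -23.5] [27.4 26.2] 0.66 123 z 65.1 x [ 5.6 32.4] y [-36.4 -10.8]
```

>>> servo_tool(rows=[[[-3,0,0],0,-0.3],[[-5,0,0],0,-0.3],[[-7,0,0],0,-0.3],[[-7,0,0],0,-0.3]])

```text
t: 12.75
tcp_pos: [0.5078, -0.0276, 0.1955]
tool_rot: [-0.082, 0.996, 0.007, -0.026]
force: [-15.8, -5.4, 7.8]
finger_gap: 0.352
```

```bash
python3 -c "
from h import *
plan(-72,-2,196);tip(170)"
```

```text
t 12.75 tcp warmer [-64.7  -0.7] z 195.5 gap 0.352 F [-15.8  -5.4   7.8] shift [ 7.3 -1.3 -0.2] turn -0.0
tip warmer [-73.2   2.5] 25.7
```

>>> servo_tool(rows=[[[15,0,0],0,-0.3],[[35,0,0],0,-0.6],[[35,20,-50],0,-1],[[35,60,-90],0,-1],[[35,110,-120],0,-1],[[35,160,-120],0,-1],[[35,210,-120],0,-1],[[35,240,-120],0,-1]])

```text
t: 13.55
tcp_pos: [0.4415, 0.2048, 0.3234]
tool_rot: [-0.082, 0.996, 0.008, -0.021]
force: [0.8, -1.2, -0.3]
finger_gap: -0.003
```

```bash
sed -i 's/<33)&(abs/<40)\&(abs/' h.py; python3 - <<'E'
from h import *
s,W=flat('top');i=s['image'][165:315,220:380];cv2.imwrite('pics/b7.png',cv2.resize(i,None,fx=4,fy=4,interpolation=cv2.INTER_CUBIC))
w=W2w(W.reshape(-1,3)*1000).reshape(480,640,2)
m=(W[...,2]>.09)&(W[...,2]<.115)&(w[...,0]>20)&(w[...,0]<80)&(abs(w[...,1]-45)<30)&(s['image'].max(-1)<90)
print('knob top',np.median(w[m],0),m.sum())
flat('scene');plan(47,85,300);tip(173)
E
```

```text
top rect [-9.8 -0.4] [123.6  99.6] 89.99 1390 z 64.1 x [-59.4  39.8] y [-46.7  48.6]
knob top [45.71435089 56.84859587] 55
scene rect [-11.3   2.6] [102.5 127.7] 0.02 1937 z 64.3 x [-61.   39.5] y [-52.3  56.8]
t 13.65 tcp warmer [-92.5 242. ] z 323.0 gap 0.004 F [ 0.2 -0.9 -0.2] shift [-139.3 -158.2   13.9] turn 0.4
tip warmer [-99.9 245.5] 150.2
```

View pics/b7.png

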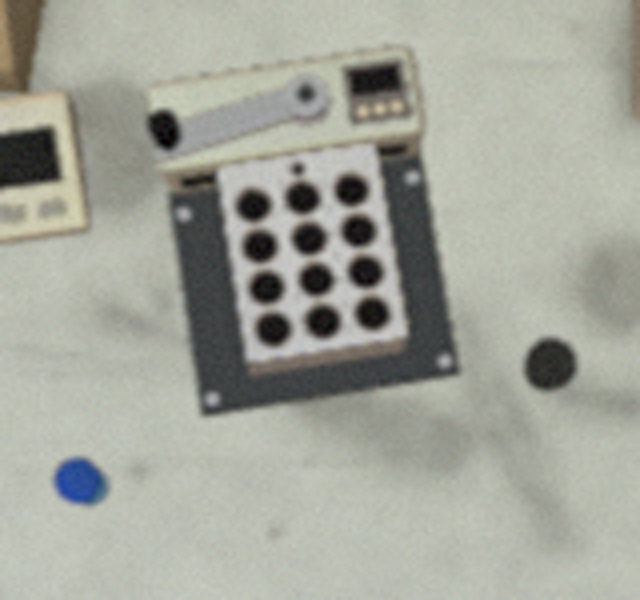

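The block lies against the stop with its wells up. The knob is at (163,130) in this crop. I measure the lateral centring and squareness more closely.

```bash
python3 - <<'E'
from h import *
for n in('top','scene'):
    s=snap(n);W=cloud(s);w=W2w(W.reshape(-1,3)*1000).reshape(480,640,2)
    m=(w[...,0]>-75)&(w[...,0]<28)&(abs(w[...,1])<60)&(W[...,2]>.058)&(W[...,2]<.07)
    n_,l,st,_=cv2.connectedComponentsWithStats(m.astype(np.uint8),connectivity=4);m=l==1+st[1:,4].argmax()
    print(n,np.round(cv2.minAreaRect(w[m].astype(np.float32)),1) if 0 else cv2.minAreaRect(w[m].astype(np.float32)))
    for x in range(-55,25,20):
        q=w[m&(abs(w[...,0]-x)<8)];print(x,'y',np.round(np.percentile(q[:,1],[1,99]),1))
    g=(W[...,2]>.006)&(W[...,2]<.022)&(s['image'].max(-1)<90)&(abs(w[...,1])<75)
    for x in range(-65,25,20):
        q=w[g&(abs(w[...,0]-x)<8)];print(x,'plate y',np.round(np.percentile(q[:,1],[1,99]),1))
    k=(W[...,2]>.095)&(W[...,2]<.115)&(w[...,0]>10)&(w[...,0]<80)&(abs(w[...,1]-45)<30); print('knob',np.median(w[k],0) if k.any() else None)
E
```

```text
top ((-15.891769409179688, -1.5922050476074219), (87.71676635742188, 75.86549377441406), 0.08157306164503098)
-55 y [-38.6  35.7]
-35 y [-39.   35.7]
-15 y [-38.7  35.8]
5 y [-38.5  35.7]
-65 plate y [-61.5  60.4]
-45 plate y [-61.9  62.4]
-25 plate y [-62.2  62.5]
-5 plate y [-61.7  62.8]
15 plate y [-61.5  62.5]
knob [47.07042884 56.45740619]
scene ((-17.009571075439453, 1.3872184753417969), (76.77983856201172, 89.92337799072266), 89.98481750488281)
-55 y [-36.5  38.7]
-35 y [-36.5  38.1]
-15 y [-36.8  38.2]
5 y [-36.2  37.8]
-65 plate y [-61.5  56.8]
-45 plate y [-62.2  62.6]
-25 plate y [-61.8  63.2]
-5 plate y [-61.9 -37.5]
15 plate y [-61.7 -37.4]
knob [43.07650116 58.56639893]
```

```bash
python3 - <<'E'
from h import *
for n in('top','scene'):
    s=snap(n);W=cloud(s);w=W2w(W.reshape(-1,3)*1000).reshape(480,640,2)
    m=(W[...,2]>.07)&(W[...,2]<.3)&(w[...,0]>-40)&(w[...,0]<160)&(w[...,1]>70)&(w[...,1]<180)
    q=np.c_[w[m],W[m][:,2]*1000]
    for y in range(70,180,15):
        k=q[(q[:,1]>=y)&(q[:,1]<y+15)]
        if len(k)>3: print(n,y,len(k),'x',np.round([k[:,0].min(),k[:,0].max()]),'zmax',round(k[:,2].max()))
tip(172);plan(46+7,57-3,320)
E
```

```text
top 100 231 x [134. 160.] zmax 189
top 115 428 x [108. 160.] zmax 187
top 130 396 x [111. 160.] zmax 183
top 145 689 x [114. 160.] zmax 300
top 160 630 x [120. 151.] zmax 300
top 175 201 x [121. 152.] zmax 299
scene 100 266 x [141. 160.] zmax 187
scene 115 666 x [107. 160.] zmax 189
scene 130 473 x [107. 160.] zmax 187
scene 145 888 x [112. 160.] zmax 300
scene 160 892 x [114. 152.] zmax 300
scene 175 294 x [122. 153.] zmax 299
tip warmer [-100.6  239.7] 150.0
t 13.85 tcp warmer [-92.5 236.6] z 321.8 gap 0.002 F [ 0.1  0.5 -0.5] shift [-145.6 -182.3   -8.4] turn -0.1
```

>>> servo_tool(rows=[[[-36,-45,-2],0,-0.05],[[-72,-90,-4],0,-0.05],[[-108,-136,-6],0,-0.05],[[-145,-182,-8],0,-0.05],[[-145,-182,-8],0,-0.05],[[-145,-182,-8],0,-0.05],[[-145,-182,-8],0,-0.05]])

```text
t: 14.55
tcp_pos: [0.6144, 0.0434, 0.319]
tool_rot: [-0.08, 0.996, 0.007, -0.025]
force: [-0.5, 0.6, -0.1]
finger_gap: 0.475
```

```bash
cat >> h.py <<'E'
def totip(x,y,z,L=172):
    "shift that brings the tip point (L ahead of TCP) to warmer x,y and height z"
    s=sense();Rm=R.from_quat(s['tool_rot']).as_matrix();p=s['tcp_pos']*1000+Rm@[0,0,L]
    print('tip',np.round(W2w(p),1),p[2].round(1),'->shift',np.round(Rm.T@(np.array([*w2W((x,y)),z])-p),1),'gap',round(s['finger_gap'],3),'F',np.round(s['force'],1),'t',round(s['t'],2))
E
python3 -c "
from h import *
totip(46,57,85)"
```

```text
tip [43.9 55. ] 147.3 ->shift [-5.1  0.9 62.1] gap 0.475 F [-0.5  0.6 -0.1] t 14.55
```

>>> servo_tool(rows=[[[-5,1,20],0,-0.05],[[-5,1,45],0,-0.05],[[-5,1,62],0,-0.05],[[-5,1,62],0,-0.05],[[-5,1,62],0,-0.7],[[-5,1,62],0,-0.7]], force=20)

```text
t: 15.15
tcp_pos: [0.6157, 0.0469, 0.258]
tool_rot: [-0.079, 0.997, 0.009, -0.025]
force: [-2.3, 8.9, 0.3]
finger_gap: 0.159
```

```bash
python3 - <<'E'
from h import *
totip(46,57,85)
s=snap('scene');i=s['image'][120:320,220:420];cv2.imwrite('pics/a8.png',cv2.resize(i,None,fx=3,fy=3))
E
```

```text
tip [45.8 58.8] 86.3 ->shift [-0.3 -1.8  1.2] gap 0.159 F [-2.3  8.9  0.3] t 15.15
```

View pics/a8.png

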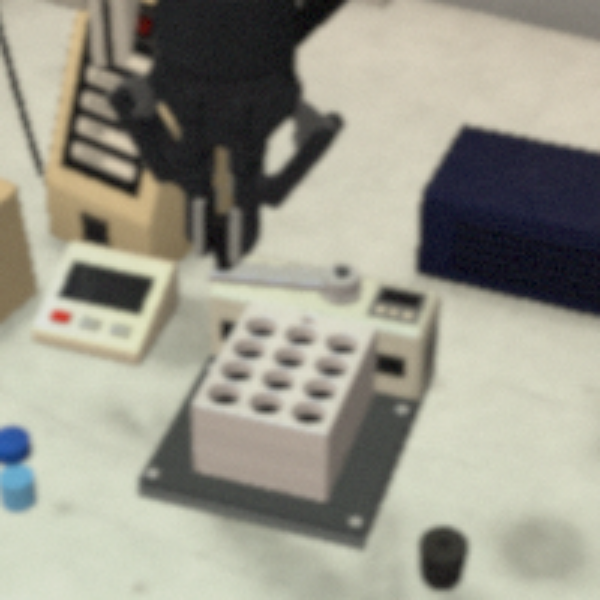

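The gap of 13.5 mm shows that the knob is pinched. Now I follow the arc.

>>> servo_tool(rows=[[[4,-1,0],0,-0.7],[[10,-3,0.5],0,-0.7],[[15.5,-5,1],0,-0.7],[[21,-8,1],0,-0.7],[[26,-11,1],0,-0.7],[[30.5,-14.5,1.5],0,-0.7],[[35,-18.5,2],0,-0.7],[[39,-23,2],0,-0.7]])

```text
t: 16.0
tcp_pos: [0.5781, 0.019, 0.2579]
tool_rot: [-0.079, 0.996, 0.01, -0.028]
force: [-5.5, 6.6, 2.3]
finger_gap: 0.156
```

```bash
python3 - <<'E'
from h import *
for a in (60,65,70,75,80,85,90,92):
    r=np.radians(a); totip(59.5-68*np.sin(r),-10+68*np.cos(r),85)
E
```

```text
tip [ 3. 38.] 86.2 ->shift [  2.2 -14.    1. ] gap 0.156 F [-5.5  6.6  2.3] t 16.0
tip [ 3. 38.] 86.2 ->shift [  4.9 -19.3   1. ] gap 0.156 F [-5.5  6.6  2.3] t 16.0
tip [ 3. 38.] 86.2 ->shift [  7.2 -24.8   1. ] gap 0.156 F [-5.5  6.6  2.3] t 16.0
tip [ 3. 38.] 86.2 ->shift [  8.9 -30.5   0.9] gap 0.156 F [-5.5  6.6  2.3] t 16.0
tip [ 3. 38.] 86.2 ->shift [ 10.1 -36.3   0.9] gap 0.156 F [-5.5  6.6  2.3] t 16.0
tip [ 3. 38.] 86.2 ->shift [ 10.9 -42.2   0.8] gap 0.156 F [-5.5  6.6  2.3] t 16.0
tip [ 3. 38.] 86.2 ->shift [ 11.1 -48.1   0.6] gap 0.156 F [-5.5  6.6  2.3] t 16.0
tip [ 3. 38.] 86.2 ->shift [ 11.  -50.5   0.6] gap 0.156 F [-5.5  6.6  2.3] t 16.0
```

>>> servo_tool(rows=[[[1,-7,0],0,-0.7],[[2.5,-14,0.5],0,-0.7],[[5,-19.5,1],0,-0.7],[[7,-25,1],0,-0.7],[[9,-30.5,1],0,-0.7],[[10,-36.5,1],0,-0.7],[[11,-42,1],0,-0.7],[[11,-48,1],0,-0.7]])

```text
t: 16.8
tcp_pos: [0.5698, -0.03, 0.2567]
tool_rot: [-0.08, 0.996, 0.012, -0.036]
force: [-10.9, 2.5, 6.9]
finger_gap: 0.156
```

```bash
python3 - <<'E'
from h import *
totip(-8.5,-10,85)
s=snap('scene');i=s['image'][120:320,220:420];cv2.imwrite('pics/a9.png',cv2.resize(i,None,fx=3,fy=3))
E
```

```text
tip [-15.8  -8.3] 85.2 ->shift [-7.3 -1.7 -0.4] gap 0.156 F [-10.9   2.5   6.9] t 16.8
```

View pics/a9.png

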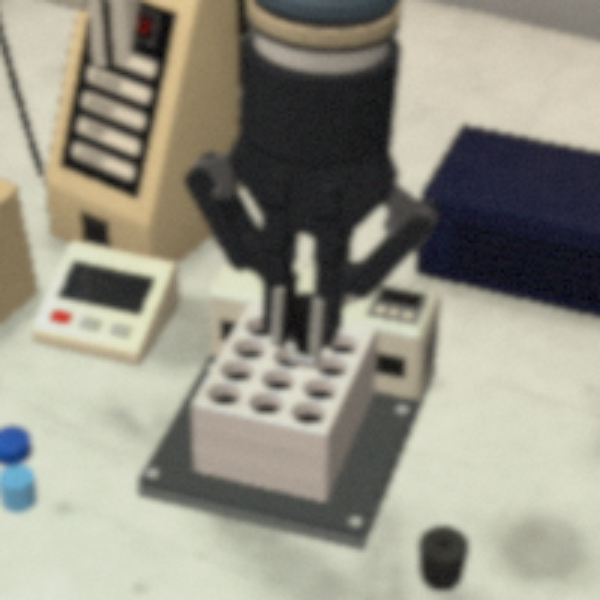

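>>> servo_tool(rows=[[[0,0,0],0,-0.4],[[0,0,0],0,-0.4],[[0,0,0],0,-0.4]])

```text
t: 17.15
tcp_pos: [0.5705, -0.0308, 0.2574]
tool_rot: [-0.079, 0.996, 0.012, -0.035]
force: [-0.4, -0.2, 0.5]
finger_gap: 0.3
```

```bash
python3 - <<'E'
from h import *
totip(-8.5,-10,85)
E
```

```text
tip [-14.8  -9.1] 85.8 ->shift [-6.4 -0.9  0.4] gap 0.3 F [-0.4 -0.2  0.5] t 17.15
```

>>> servo_tool(rows=[[[-3,-3,0],0,-0.4],[[-5,-6,0],0,-0.4],[[-5,-8,0],0,-0.4],[[-5,-10,0],0,-0.4],[[-5,-12,0],0,-0.4],[[-5,-13,0],0,-0.4]])

```text
t: 17.75
tcp_pos: [0.5765, -0.0379, 0.2568]
tool_rot: [-0.077, 0.996, 0.019, -0.036]
force: [-0.8, 22.7, 7.8]
finger_gap: 0.304
```

```bash
python3 - <<'E'
from h import *
totip(-8.5,-10,85)
E
```

```text
tip [-10.5 -14.7] 85.4 ->shift [-2.   4.7  0.5] gap 0.304 F [-0.8 22.7  7.8] t 17.75
```

Reaction is 22.7 N: the arm is on its end stop. I back off, lift clear, and check.

>>> servo_tool(rows=[[[0,4,0],0,-0.3],[[0,6,0],0,-0.3],[[0,6,-25],0,-0.3],[[0,6,-65],0,-0.3],[[20,50,-90],0,-0.3],[[50,100,-90],0,-0.3],[[70,150,-90],0,-0.3],[[90,200,-90],0,-0.3]])

```text
t: 18.55
tcp_pos: [0.4738, 0.1263, 0.3606]
tool_rot: [-0.076, 0.996, 0.018, -0.035]
force: [0.9, 1.5, 0.7]
finger_gap: 0.351
```

>>> servo_tool(rows=[[[0,40,0],0,-0.3],[[0,60,0],0,-0.3],[[0,60,0],0,-0.3]])

```text
t: 18.85
tcp_pos: [0.4646, 0.1873, 0.3635]
tool_rot: [-0.078, 0.996, 0.018, -0.034]
force: [0.3, -0.6, 0.1]
finger_gap: 0.355
```

```bash
python3 - <<'E'
from h import *
for n in('top','scene'):
    s=snap(n);W=cloud(s);w=W2w(W.reshape(-1,3)*1000).reshape(480,640,2)
    if n=='top': cv2.imwrite('pics/b10.png',cv2.resize(s['image'][165:315,220:380],None,fx=4,fy=4,interpolation=cv2.INTER_CUBIC))
    m=(w[...,0]>-75)&(w[...,0]<28)&(abs(w[...,1])<60)&(W[...,2]>.058)&(W[...,2]<.0665)
    print(n,cv2.minAreaRect(w[m].astype(np.float32)),m.sum(),'front x',np.percentile(w[m][:,0],1),'y',np.percentile(w[m][:,1],[1,99]))
    k=(W[...,2]>.095)&(W[...,2]<.115)&(w[...,0]>-40)&(w[...,0]<80)&(abs(w[...,1])<70); print('knob',np.median(w[k],0),k.sum())
    for nm,p in(('vial',(452.5,90.5)),('stop',(512,-135.5))):
        c=W2w(p);q=(np.hypot(*(w-c).transpose(2,0,1))<30)&(W[...,2]>.018)&(W[...,2]<.06);print(nm,np.round(np.median(W[q],0)*1000,1))
print(sense()['t'],sense()['force'])
E
```

```text
top ((-15.939586639404297, -1.6621475219726562), (87.61137390136719, 75.99331665039062), 0.03761155903339386) 930 front x -59.34823018459012 y [-39.00014209  36.01214902]
knob [ -9.15018484 -10.28970876] 53
vial [452.4  88.   48.1]
stop [ 512.6 -136.9   25.7]
scene ((-17.449600219726562, 1.6372032165527344), (77.39582061767578, 90.6926498413086), 89.95092010498047) 1238 front x -61.334523288893365 y [-36.58040643  38.86232201]
knob [-12.56400958  -8.18642921] 94
vial [450.1  91.1  43.8]
stop [ 508.9 -134.1   26. ]
18.95 [ 0.78362263  0.54418581 -0.18804066]
```

View pics/b10.png

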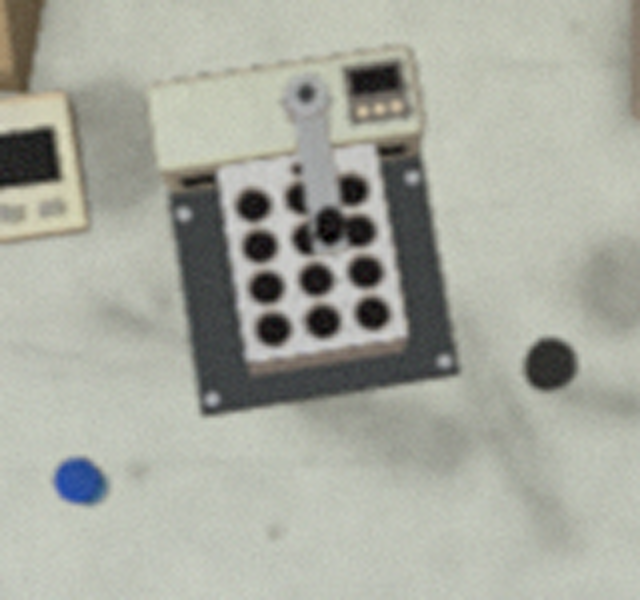

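The picture shows the retaining arm over the block, with the knob at (328,228) in the crop. The block is square against the stop, and the vial (80,481) and stopper (550,363) are where they were. I hand in.

```bash
python3 -c "
from h import *
print(sign_off())"
```

```text
the job is handed in; nothing more can be done
None
```

The block now lies flat on the plate with its wells up, pushed back against the rear stop. The retaining arm is over it at its end stop. I handed the job in at about 19 s, with the robot clear of everything.

**How it went:** I slid the block to the plate edge, tipped it over by pushing near its top, and pushed it sideways about 10 mm to centre it. I then pushed it back until the force rose to about 16 N at the stop. I pinched the knob round its arc and nudged it until it pushed back with 22.7 N at the end stop.

**Last checks:**
- **Block position:** the front face is at x = -59.3 mm (top camera) or -61.3 mm (scene camera), where -60 mm is home.
- **Squareness:** the yaw error is under 0.1°.
- **Centring:** the two cameras disagree. The top view puts the block at -1.6 mm and the scene view at +1.6 mm, which fits the calibration error of about 2 mm.
- **Knob:** the top view has it at (-9, -10) mm, against (-8.5, -10) expected. The scene view reads 2 to 4 mm off that.
- **Vial and stopper:** neither shows a clear move. Readings agree with the start to within about 3 mm.

**What did not go cleanly:**
- **First slide:** the block leaned forward by roughly 7 to 12° and touched the underside of the gripper body. Wrist force there was about 10 N along the push, with up to 8.5 N upwards on the gripper.
- **After tipping:** the block hung about 30 mm over the plate's front edge instead of 14 mm. The later push corrected that.

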